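# Switch on the servo drives in order

### The arm

A 7-joint arm with a two-finger parallel gripper is mounted at the origin on the work surface. World frame = base frame: x ahead of the robot, y to its left, z up, the work surface at z = 0. Lengths are in m, angles in degrees, forces in N, time in s.
With the tool pointing down it reaches from about 0.425 to 0.875 m from the base axis. Payload 4.7 kg.
Tool frame: the origin (TCP) lies at the very end of the fingers, on their centre line; the grasp point (between the pads) lies 19 mm behind it; z points along the fingers, y is the line along which they close (so a half turn about z gives the same grasp; the last joint's range is limited). The gripper opens to 87 mm and grips with 3 to 60 N. Pads are 19 mm wide; open, the fingers measure 117 mm over their backs; the gripper's body (75 mm by 190 mm) begins 51 mm behind the grasp point.
Start: joints at [-72.875, 18.392, -4.016, 83.108, 1.295, 78.541, -3.26], TCP at [0.183, 0.624, 0.223] pointing down, gripper open.
Joint ranges: [-163.93, 163.93], [-17.29, 119.83], [-79.2, 71.16], [3.27, 140.29], [-89.18, 269.18], [5.43, 117.66], [-154.24, 154.24]. Speed limits (degrees/s): [147.25, 147.25, 180, 180, 180, 180, 180].

### API

Orientations are given as [roll, pitch, yaw] about the fixed x, y, z axes, in that order (R = Rz(yaw) Ry(pitch) Rx(roll)).
In Python, from cell import get_obs, read_camera, sign_off, silhouettes gives the robot as it stands.
- The arm moves only by the tool play_rows, never from a script. Its argument "steps" is a list that holds one entry, the list of rows, each a list of 7 numbers: the shift along the tool's x, y, z in m, then the turn, a rotation vector about the tool's x, y, z in rad, then the finger opening in m, from 0 to 0.087. A call has 1 to 12 rows; each row shifts and turns the commanded pose from where the row before left it, along the tool's axes as they then stand; what a row does not reach is not made up. A row lasts 1/10 s, in which the tool goes at most 50 mm and 8.59 degrees, less where a joint would pass 70% of its speed; a pose out of reach is approached as far as the arm can. A call is refused whole if a number of a shift passes 0.05 or a number of a turn 0.15, either way. A call with a gripper value outside its range is refused whole. The fingers move at their own pace and stop on an object; "force" is the grip in N (left out, the last holds). Time passes only in rows, so rows that do not move let the fingers close. It gives the time, the measured TCP pose, the force, the opening and the grip force at its end, in the units of the state.
- get_obs(): the state, without advancing time (a new reading comes with each control period).
- read_camera(name): name is "side" or "top" or "wrist"; returns a dict with "frame" (480x640x3 uint8, red, green, blue), "intrinsics" (3x3 intrinsics, pixels), "view" (4x4, takes a point from world to camera coordinates). Camera axes: x right, y up, looking along -z (the intrinsics and any distortion apply to the point x, -y, -z); pixel columns grow to the right and rows downward; lengths in m; the calibration is good to about 2 mm. A picture is of the moment at which its call begins. There is no depth.
- sign_off(): hands the job in; it is judged then, once.
Trained networks look in the newest picture that a camera, given by its name, has taken for a name from the list of things; names that differ only in an ending like _2 or _b are one class to them, and where a whole thing is asked for, a point or a joint stands for the part that bears it (a point fixed in the world has none). Each returns a list of dicts, best first, with "p" (0 to 1); they miss things now and then, are a little off and sometimes report something else, mostly with a low value. They report only what shows in the picture. A call takes as long as a camera call. They do not tell look-alikes from the thing itself.
- silhouettes(camera, name): "pixels" (480x640 bool, what is visible of it) and "extent" ([left, top, right, bottom] in pixels, round what is visible of it).
The state is a dict: "time_s": time; "qpos": joint angles; "joint_velocities": joint speeds; "effort": joint torques, N m; "tool_pos": TCP position; "tool_rot": TCP orientation; "force": force on the tool from outside, world axes, zero at the start; "wrist_torque": the same for the moment, N m; "grip_width": finger opening in m; "grasp_force": force on a finger pad.
Only numpy, scipy, OpenCV 4.12 (cv2) and the standard library are available. Lean on these libraries where they do the work, as an engineer would, in place of code of your own. Each camera call takes 0.05 s, during which the arm holds its last target. There are 200 camera calls.

### The job

Switch the servo bench on in the right order: with a fingertip, lightly press down the blue key, then the white key, then the green key on the three orange drives, each well in so that it stays down. Only press: do not pick up, tip or shove the drives, and leave the loose parts where they stand. Do not touch the yellow stop box, and finish with the hand clear.

Things in the scene. Friction and masses are not known exactly. Their poses are not given: they have to be found in the camera images.
- key_blue (a joint): travel of the blue key (m): 0 fully out, 0.014 fully in, growing as it is pressed down. It takes about 3 N to start and 6.4 N at the bottom, and does not spring back: it stays at the depth where it is left. It starts 0 to 0.0015 and counts as pressed in beyond 0.005; 0.007 to 0.012 is a good depth, at 0.014 it meets a hard stop
- key_blue_top (a point): centre of the top face of the blue key: an upright round cap 24 mm across, standing 24 mm above the orange case when out (84 mm above the table) out of a black collar 34 mm across and 4 mm high; z is up. This point sinks with the key
- drive_blue: the servo drive that carries the blue key: loose orange box 150 x 56 x 48 mm (x, y, z), 0.6 to 1.0 kg, lying on the 12 mm thick aluminium base plate. Origin: centre of its underside. The key sits on its top 45 mm from the origin towards -x; a red terminal block and a grey plug, up to 15 mm above the case, lie on its top between x = +13 and +63 mm. The three drives are alike but for the key's colour, and change places
- key_white (a joint): travel of the white key (m): 0 fully out, 0.014 fully in, growing as it is pressed down. It takes about 3 N to start and 6.4 N at the bottom, and does not spring back: it stays at the depth where it is left. It starts 0 to 0.0015 and counts as pressed in beyond 0.005; 0.007 to 0.012 is a good depth, at 0.014 it meets a hard stop
- key_white_top (a point): centre of the top face of the white key: an upright round cap 24 mm across, standing 24 mm above the orange case when out (84 mm above the table) out of a black collar 34 mm across and 4 mm high; z is up. This point sinks with the key
- drive_white: the servo drive that carries the white key: loose orange box 150 x 56 x 48 mm (x, y, z), 0.6 to 1.0 kg, lying on the 12 mm thick aluminium base plate. Origin: centre of its underside. The key sits on its top 45 mm from the origin towards -x; a red terminal block and a grey plug, up to 15 mm above the case, lie on its top between x = +13 and +63 mm. The three drives are alike but for the key's colour, and change places
- key_green (a joint): travel of the green key (m): 0 fully out, 0.014 fully in, growing as it is pressed down. It takes about 3 N to start and 6.4 N at the bottom, and does not spring back: it stays at the depth where it is left. It starts 0 to 0.0015 and counts as pressed in beyond 0.005; 0.007 to 0.012 is a good depth, at 0.014 it meets a hard stop
- key_green_top (a point): centre of the top face of the green key: an upright round cap 24 mm across, standing 24 mm above the orange case when out (84 mm above the table) out of a black collar 34 mm across and 4 mm high; z is up. This point sinks with the key
- drive_green: the servo drive that carries the green key: loose orange box 150 x 56 x 48 mm (x, y, z), 0.6 to 1.0 kg, lying on the 12 mm thick aluminium base plate. Origin: centre of its underside. The key sits on its top 45 mm from the origin towards -x; a red terminal block and a grey plug, up to 15 mm above the case, lie on its top between x = +13 and +63 mm. The three drives are alike but for the key's colour, and change places
- stop_box: yellow stop box, 70 x 70 x 50 mm, with a red mushroom head 40 mm across, 75 mm high in all, fixed on the base plate; bystander, not to be touched. Origin: centre of its underside
- spacer: loose aluminium spacer post standing upright, 28 mm across, 65 mm high; bystander. Origin: centre of its underside
- bracket: loose aluminium angle bracket, foot 40 x 50 x 6 mm, upright leg 6 mm thick and 50 mm high at its +x edge; bystander. Origin: centre of its underside
- coupling: loose steel shaft coupling standing on end, 34 mm across, 34 mm high; bystander. Origin: centre of its underside
Things that resemble listed ones, but are neither listed nor needed, are in the scene too. Leave any purple look-alike of the drive_white alone.

How it is judged:
By the outcome, as a careful person would: the job done as asked, in the order asked, and still so for the second after the job is handed in, with the robot touching nothing.
It also fails if it takes over 48 s, if anything falls off the work surface, if the arm or the gripper's body presses on something with over 40 N, if the wrist force passes 120 N, or if a joint passes its speed limit or range.

## Working session

There is one attempt and no reset: what is moved stays moved. The work goes in short steps, Python scripts to look and compute and a tool call to move; the robot and the scene stay as the last step left them, time stands still between calls to the robot, and variables do not carry over. Pictures are saved under pics/ and viewed, at most 10 in all, crops included, and the job is handed in when it is done.

Besides the shell and the picture viewer there is one more tool, called after "Emit:" by a JSON object that holds its "op" and its "data". play_rows: Moves the arm, as the interface text tells. Its arguments: {"type":"object","properties":{"steps":{"type":"array","items":{"type":"array","items":{"type":"array","items":{"type":"number"}}}},"force":{"type":"number"}},"required":["steps"]}

```bash
mkdir -p pics
cat > h.py <<'E'
from cell import get_obs, read_camera, sign_off, silhouettes
import numpy as np, cv2
def ray(c,u,v):
    K=np.array(c["intrinsics"]);V=np.array(c["view"]);R=V[:3,:3];t=V[:3,3]
    d=np.linalg.inv(K)@[u,v,1];d=R.T@(d*[1,-1,-1]);return -R.T@t,d
def atz(c,u,v,z):
    o,d=ray(c,u,v);return o+d*(z-o[2])/d[2]
def proj(c,p):
    V=np.array(c["view"]);q=V[:3,:3]@p+V[:3,3];q=np.array(c["intrinsics"])@(q*[1,-1,-1]);return q[:2]/q[2]
def save(c,n): cv2.imwrite("pics/"+n,c["frame"][:,:,::-1])
E
python3 - <<'E'
from h import *
np.set_printoptions(precision=3,suppress=True)
o=get_obs();print({k:o[k] for k in("time_s","tool_pos","tool_rot","force","grip_width")})
for n in("top","side"):
    c=read_camera(n);save(c,n+"0.png");print(n,{k for k in c},ray(c,320,240))
    for k in("key_blue","key_white","key_green","key_blue_top","stop_box","spacer","bracket","coupling"):
        for d in silhouettes(n,k)[:4]:
            e=d["extent"];print(k,round(d["p"],2),np.round(e),atz(c,(e[0]+e[2])/2,(e[1]+e[3])/2,.06))
E
```

```text
{'time_s': 0.0, 'tool_pos': array([0.183, 0.623, 0.221]), 'tool_rot': array([-179.889,    0.006,  163.684]), 'force': array([ 0.627,  0.908, -0.776]), 'grip_width': 0.0873455946796543}
top {'view', 'intrinsics', 'frame'} (array([ 0.209, -0.07 ,  1.319]), array([ 0.191,  0.001, -0.982]))
key_blue 0.63 [196. 190. 207. 201.] [0.574 0.228 0.06 ]
key_white 0.7 [330. 252. 350. 275.] [ 0.395 -0.117  0.06 ]
key_white 0.54 [393. 209. 401. 224.] [ 0.513 -0.263  0.06 ]
key_white 0.47 [504. 299. 519. 310.] [ 0.289 -0.531  0.06 ]
key_green 0.39 [288. 196. 298. 210.] [ 0.55  -0.002  0.06 ]
key_blue_top 0.55 [198. 188. 208. 202.] [0.575 0.224 0.06 ]
spacer 0.54 [234. 258. 247. 268.] [0.4   0.126 0.06 ]
bracket 0.85 [327. 251. 347. 276.] [ 0.397 -0.109  0.06 ]
coupling 0.67 [142. 211. 159. 231.] [0.509 0.352 0.06 ]
side {'view', 'intrinsics', 'frame'} (array([0.344, 1.198, 1.074]), array([ 0.054, -0.782, -0.621]))
key_white 0.63 [371. 152. 375. 159.] [ 0.289 -0.524  0.06 ]
key_white 0.5 [291. 196. 300. 201.] [ 0.517 -0.269  0.06 ]
key_blue_top 0.58 [226. 249. 287. 289.] [0.585 0.047 0.06 ]
key_blue_top 0.51 [247. 312. 257. 324.] [0.571 0.218 0.06 ]
stop_box 0.93 [269. 166. 297. 195.] [ 0.564 -0.364  0.06 ]
spacer 0.61 [324. 287. 335. 315.] [0.395 0.153 0.06 ]
bracket 0.7 [327. 227. 342. 254.] [ 0.393 -0.077  0.06 ]
coupling 0.7 [259. 371. 274. 394.] [0.513 0.4   0.06 ]
```

View pics/top0.png

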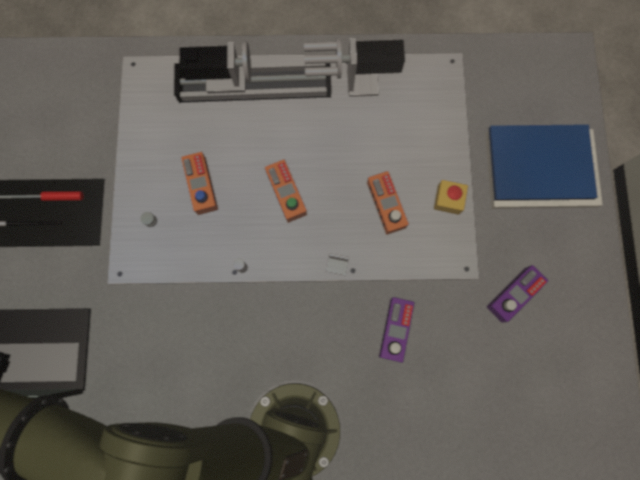

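View pics/side0.png

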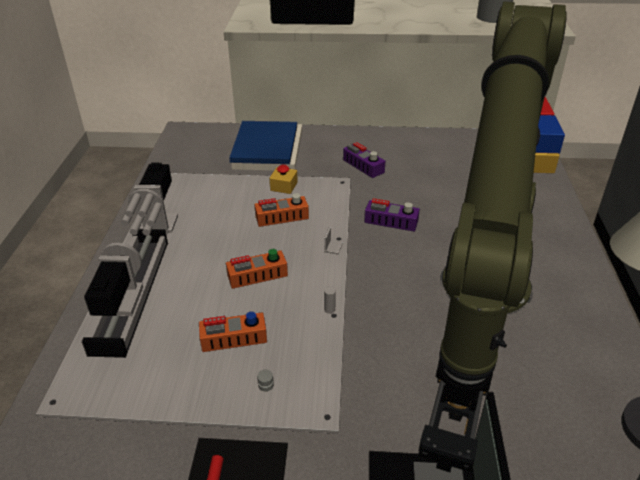

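Top view: the blue key is at (201,197), the green at (292,203) and the white at (395,215), all on orange drives. The purple look-alikes with white keys are at (395,348) and (511,305), and the stop box is at (453,196). I choose the three orange ones and check with crops and colour centroids.

Run:
```python
from h import *
np.set_printoptions(precision=4,suppress=True)
def tri(a,b):
    (o1,d1),(o2,d2)=a,b;d1=d1/np.linalg.norm(d1);d2=d2/np.linalg.norm(d2)
    s=np.linalg.lstsq(np.c_[d1,-d2],o2-o1,rcond=None)[0];p,q=o1+s[0]*d1,o2+s[1]*d2
    return (p+q)/2,np.linalg.norm(p-q)
def cen(c,k,u,v):
    f=c["frame"].astype(int);r,g,b=f[...,0],f[...,1],f[...,2]
    m={"blue":(b>r+30)&(b>g+20),"green":(g>r+25)&(g>b+20),"white":(np.minimum(np.minimum(r,g),b)>130)}[k]
    w=np.zeros_like(m);w[v-11:v+12,u-11:u+12]=1;y,x=np.nonzero(m&w);return x.mean(),y.mean(),len(x)
t=read_camera("top");s=read_camera("side")
for k,a,b in(("blue",(201,197),(252,319)),("white",(395,215),(296,199)),("green",(292,203),(273,255))):
    A=cen(t,k,*a);B=cen(s,k,*b)
    print(k,np.array(A),np.array(B),atz(t,*A[:2],.08),atz(s,*B[:2],.078),tri(ray(t,*A[:2]),ray(s,*B[:2])))
im=np.hstack([cv2.resize(t["frame"][v-35:v+35,u-35:u+35],(260,260),interpolation=2) for u,v in((201,190),(292,195),(395,205))])
cv2.imwrite("pics/crop.png",im[:,:,::-1])
from scipy.spatial.transform import Rotation as R
print(R.from_euler("xyz",get_obs()["tool_rot"],degrees=True).as_matrix())
w=read_camera("wrist");save(w,"w0.png");print(ray(w,320,240),ray(w,320,0)[1])
```

```text
blue [199.8548 195.0484  62.    ] [250.9636 317.7    110.    ] [0.5685 0.2273 0.08  ] [0.5689 0.2355 0.078 ] (array([0.5706, 0.2293, 0.0716]), np.float64(0.0005512712129974352))
white [395.4194 214.5484  31.    ] [296.1176 195.1765  17.    ] [ 0.5123 -0.2552  0.08  ] [ 0.513  -0.2598  0.078 ] (array([ 0.5123, -0.2551,  0.0812]), np.float64(0.0004522391006703676))
green [291.3889 202.3704  54.    ] [272.5854 253.9878  82.    ] [0.5467 0.0009 0.08  ] [0.548  0.0085 0.078 ] (array([0.5491, 0.0013, 0.072 ]), np.float64(0.00030371061590572844))
[[-0.9597  0.2809  0.    ]
 [ 0.2809  0.9597  0.0001]
 [-0.      0.0001 -1.    ]]
(array([0.1065, 0.6458, 0.3857]), array([ 0.2729, -0.0827, -0.9585])) [-0.2744  0.0773 -1.1286]
```

View pics/crop.png

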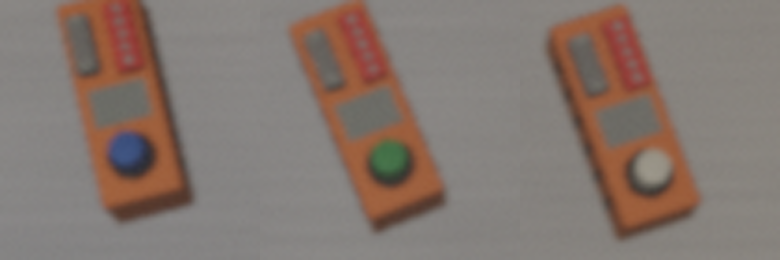

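Blue, green and white all sit on orange drives, so the choice is confirmed. I'm heading above the blue key with the fingers closed.

Emit:
{"op": "play_rows", "data": {"steps": [[[-0.04,-0.0227,0.004,0,0,0,0],[-0.04,-0.0227,0.004,0,0,0,0],[-0.04,-0.0227,0.004,0,0,0,0],[-0.04,-0.0227,0.004,0,0,0,0],[-0.04,-0.0227,0.004,0,0,0,0],[-0.04,-0.0227,0.004,0,0,0,0],[-0.04,-0.0227,0.004,0,0,0,0],[-0.04,-0.0227,0.004,0,0,0,0],[-0.04,-0.0227,0.004,0,0,0,0],[-0.04,-0.0227,0.004,0,0,0,0],[-0.04,-0.0227,0.004,0,0,0,0],[-0.04,-0.0227,0.004,0,0,0,0]]]}}

```text
time_s: 2.25
tool_pos: [0.5679, 0.2262, 0.1747]
tool_rot: [180.0, 0.0, 163.7]
force: [0.5, 0.2, 0.0]
grip_width: 0.0028
grasp_force: 0.0
```

Emit:
{"op": "play_rows", "data": {"steps": [[[0,0,0,0,0,0,0],[0,0,0,0,0,0,0],[0,0,0,0,0,0,0],[0,0,0,0,0,0,0]]]}}

```text
time_s: 2.65
tool_pos: [0.5658, 0.2295, 0.1747]
tool_rot: [180.0, -0.0, 163.9]
force: [-0.2, -0.7, 0.2]
grip_width: 0.0008
grasp_force: 0.0
```

```bash
cat >> h.py <<'E'
from scipy.spatial.transform import Rotation as Rot
def look(k,guess,name,z=.0835):
    w=read_camera("wrist");save(w,name);o=get_obs()
    f=w["frame"].astype(int);r,g,b=f[...,0],f[...,1],f[...,2]
    m={"blue":(b>r+30)&(b>g+20),"green":(g>r+25)&(g>b+20),"white":(np.minimum(np.minimum(r,g),b)>120)&(abs(r-b)<35)}[k]
    u,v=proj(w,np.array([*guess,z]));n,l,st,cc=cv2.connectedComponentsWithStats(m.astype(np.uint8))
    print("pred px",u,v,"tool",o["tool_pos"],o["tool_rot"],"F",o["force"],o["time_s"])
    for i in range(1,n):
        if st[i,4]>150: print(st[i],cc[i],atz(w,*cc[i],z))
    for d in silhouettes("wrist","key_"+k+"_top")[:3]:
        e=d["extent"];print("net",d["p"],e)
    R=Rot.from_euler("xyz",o["tool_rot"],degrees=True).as_matrix()
    print("shift to guess in tool axes",R.T@(np.array([*guess,z])-o["tool_pos"]))
E
python3 - <<'E'
from h import *
np.set_printoptions(precision=4,suppress=True)
look("blue",(.567,.227),"wb.png")
E
```

```text
pred px 318.1968401248156 248.13073286627792 tool [0.5659 0.2294 0.1748] [179.9554  -0.0147 163.8544] F [ 0.7662 -0.1183  0.2801] 2.7
[ 303  226   37   41 1149] [320.8547 246.4552] [0.5664 0.229  0.0835]
net 0.76 [306.0, 229.9, 336.9, 265.4]
shift to guess in tool axes [-0.0018 -0.0021  0.0913]
```

View pics/wb.png

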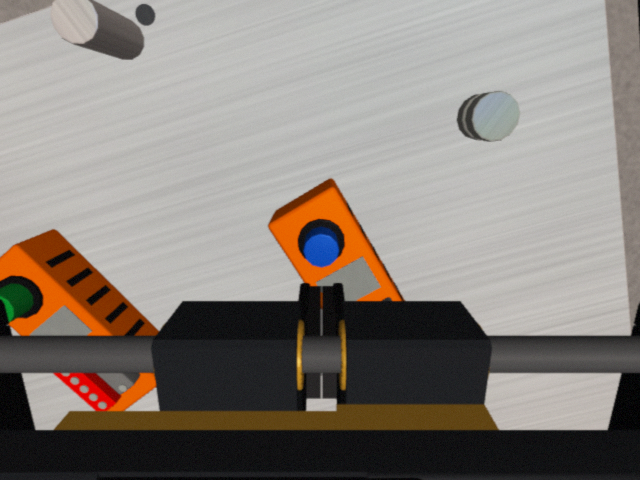

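The wrist view shows the blue key at (321,247), straight below the closed fingertips. The measured spot is (0.566, 0.228), within about 1.5 mm of the TCP, so I descend.

Emit:
{"op": "play_rows", "data": {"steps": [[[0,-0.001,0.03,0,0,0,0],[0,0,0.03,0,0,0,0],[0,0,0.015,0,0,0,0],[0,0,0.008,0,0,0,0],[0,0,0.002,0,0,0,0],[0,0,0.002,0,0,0,0],[0,0,0.002,0,0,0,0],[0,0,0,0,0,0,0],[0,0,0,0,0,0,0]]]}}

```text
time_s: 3.65
tool_pos: [0.5669, 0.2267, 0.0862]
tool_rot: [180.0, 0.0, 163.7]
force: [-0.0, 0.6, -0.5]
grip_width: 0.0006
grasp_force: 0.0
```

Emit:
{"op": "play_rows", "data": {"steps": [[[0,0,0.002,0,0,0,0],[0,0,0.002,0,0,0,0],[0,0,0.002,0,0,0,0],[0,0,0,0,0,0,0],[0,0,0,0,0,0,0]]]}}

```text
time_s: 4.15
tool_pos: [0.5669, 0.2267, 0.0798]
tool_rot: [180.0, 0.0, 163.7]
force: [0.4, -0.3, 2.6]
grip_width: 0.0005
grasp_force: 1.4
```

Emit:
{"op": "play_rows", "data": {"steps": [[[0,0,0.002,0,0,0,0],[0,0,0.002,0,0,0,0],[0,0,0.0015,0,0,0,0],[0,0,0,0,0,0,0],[0,0,0,0,0,0,0]]]}}

```text
time_s: 4.65
tool_pos: [0.5669, 0.2267, 0.0741]
tool_rot: [180.0, 0.0, 163.7]
force: [1.2, 1.0, 3.5]
grip_width: 0.0002
grasp_force: 1.6
```

Emit:
{"op": "play_rows", "data": {"steps": [[[0,0,-0.005,0,0,0,0],[0,0,-0.025,0,0,0,0],[0,0,-0.035,0,0,0,0],[0,0,-0.035,0,0,0,0],[0,0,0,0,0,0,0],[0,0,0,0,0,0,0]]]}}

```text
time_s: 5.25
tool_pos: [0.5664, 0.2266, 0.1744]
tool_rot: [180.0, 0.0, 163.7]
force: [-0.3, -0.1, -0.6]
grip_width: 0.0007
grasp_force: 0.0
```

Run:
```python
from h import *
np.set_printoptions(precision=4,suppress=True)
look("blue",(.567,.227),"wb2.png",.0745)
a=cv2.imread("pics/wb.png")[170:300,250:410];b=cv2.imread("pics/wb2.png")[170:300,250:410]
cv2.imwrite("pics/cmp.png",cv2.resize(np.hstack([a,b]),None,fx=2.4,fy=2.4))
R=Rot.from_euler("xyz",get_obs()["tool_rot"],degrees=True).as_matrix()
print(R.T@(np.array([.512,-.2555,.0835])-get_obs()["tool_pos"]))
```

```text
pred px 322.31883904746354 242.16655330384427 tool [0.5657 0.2263 0.1732] [-179.9345   -0.0852  163.6886] F [ 0.3121  0.8883 -0.88  ] 5.3
[ 307  224   36   37 1025] [324.6712 242.3171] [0.5676 0.2285 0.0745]
net 0.94 [308.9, 224.8, 343.1, 257.5]
shift to guess in tool axes [-0.0012  0.0011  0.0987]
[-0.0843 -0.4771  0.0897]
```

View pics/cmp.png

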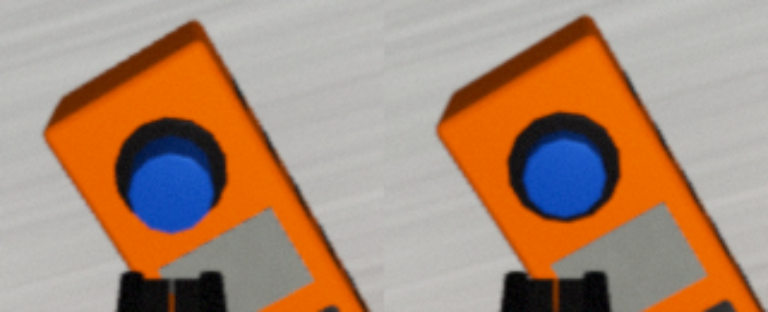

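The crop shows the blue cap sunk to about half its height in the collar, with the drive unmoved. Next I move above the white key.

Emit:
{"op": "play_rows", "data": {"steps": [[[-0.0077,-0.0434,0,0,0,0,0],[-0.0077,-0.0434,0,0,0,0,0],[-0.0077,-0.0434,0,0,0,0,0],[-0.0077,-0.0434,0,0,0,0,0],[-0.0077,-0.0434,0,0,0,0,0],[-0.0077,-0.0434,0,0,0,0,0],[-0.0077,-0.0434,0,0,0,0,0],[-0.0077,-0.0434,0,0,0,0,0],[-0.0077,-0.0434,0,0,0,0,0],[-0.0077,-0.0434,0,0,0,0,0],[-0.0077,-0.0434,0,0,0,0,0],[0,0,0,0,0,0,0]]]}}

```text
time_s: 6.55
tool_pos: [0.5098, -0.2631, 0.1728]
tool_rot: [-179.7, -0.1, 163.1]
force: [-0.6, 0.4, 0.3]
grip_width: 0.0006
grasp_force: 0.0
```

Emit:
{"op": "play_rows", "data": {"steps": [[[0,0,0,0,0,0,0],[0,0,0,0,0,0,0],[0,0,0,0,0,0,0],[0,0,0,0,0,0,0]]]}}

```text
time_s: 6.95
tool_pos: [0.5141, -0.2539, 0.1738]
tool_rot: [180.0, -0.0, 163.8]
force: [0.1, -0.6, -1.0]
grip_width: 0.0008
grasp_force: 0.0
```

Run:
```python
from h import *
np.set_printoptions(precision=4,suppress=True)
look("white",(.512,-.2555),"ww.png")
```

```text
pred px 318.1434261724408 243.5855878814952 tool [ 0.5141 -0.2541  0.1739] [179.9746  -0.0093 163.799 ] F [ 0.4861  0.2933 -0.3687] 7.0
[     0      0    640    336 176249] [329.2914 154.064 ] [ 0.4585 -0.2327  0.0835]
[301 226  36  33 901] [318.8024 242.061 ] [ 0.5111 -0.2548  0.0835]
[ 317  248   64   51 1515] [351.4231 273.0244] [ 0.5381 -0.2398  0.0835]
[ 485  373  136   57 7139] [551.2844 400.1123] [ 0.677  -0.1232  0.0835]
[  85  374   74   37 1125] [123.2178 394.9191] [ 0.5843 -0.4268  0.0835]
[306 376  31  35 383] [320.9217 403.4308] [ 0.6322 -0.2884  0.0835]
net 0.83 [303.4, 216.2, 339.8, 260.0]
shift to guess in tool axes [ 0.0016 -0.0019  0.0904]
```

View pics/ww.png

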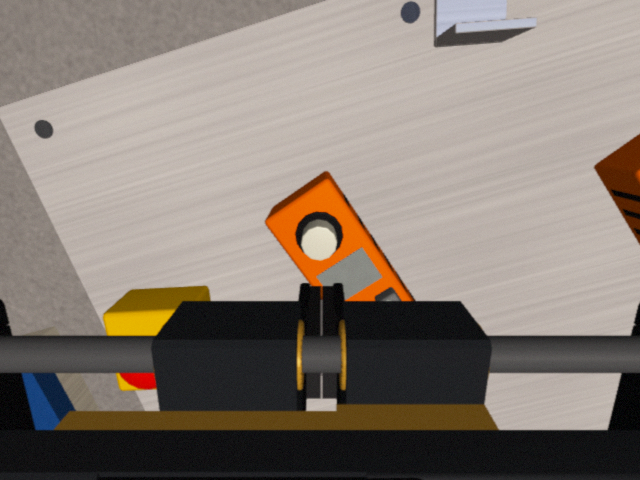

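The wrist view shows the white key at (319,241) on the orange drive, and the stop box well aside at (160,335). I shift about 2 mm and press.

Emit:
{"op": "play_rows", "data": {"steps": [[[0.002,-0.001,0.03,0,0,0,0],[0,0,0.03,0,0,0,0],[0,0,0.015,0,0,0,0],[0,0,0.01,0,0,0,0],[0,0,0.002,0,0,0,0],[0,0,0.002,0,0,0,0],[0,0,0.002,0,0,0,0],[0,0,0.002,0,0,0,0],[0,0,0,0,0,0,0],[0,0,0,0,0,0,0]]]}}

```text
time_s: 8.05
tool_pos: [0.5123, -0.2562, 0.0819]
tool_rot: [-180.0, 0.1, 163.7]
force: [0.4, -0.5, 3.6]
grip_width: 0.0003
grasp_force: 1.8
```

Emit:
{"op": "play_rows", "data": {"steps": [[[0,0,0.002,0,0,0,0],[0,0,0.002,0,0,0,0],[0,0,0.002,0,0,0,0],[0,0,0.0015,0,0,0,0],[0,0,0,0,0,0,0],[0,0,0,0,0,0,0]]]}}

```text
time_s: 8.65
tool_pos: [0.512, -0.256, 0.0737]
tool_rot: [-180.0, 0.1, 163.7]
force: [1.7, -0.6, 3.6]
grip_width: 0.0006
grasp_force: 2.0
```

Emit:
{"op": "play_rows", "data": {"steps": [[[0,0,-0.005,0,0,0,0],[0,0,-0.025,0,0,0,0],[0,0,-0.035,0,0,0,0],[0,0,-0.035,0,0,0,0],[0,0,0,0,0,0,0],[0,0,0,0,0,0,0]]]}}

```text
time_s: 9.25
tool_pos: [0.5108, -0.2554, 0.1734]
tool_rot: [180.0, -0.1, 163.7]
force: [-0.1, -0.6, 0.1]
grip_width: 0.0001
grasp_force: 0.0
```

Run:
```python
from h import *
np.set_printoptions(precision=4,suppress=True)
look("white",(.512,-.2555),"ww2.png",.0745)
a=cv2.imread("pics/ww.png")[170:300,250:410];b=cv2.imread("pics/ww2.png")[170:300,250:410]
cv2.imwrite("pics/cmp2.png",cv2.resize(np.hstack([a,b]),None,fx=2.4,fy=2.4))
R=Rot.from_euler("xyz",get_obs()["tool_rot"],degrees=True).as_matrix()
print(R.T@(np.array([.546,.0015,.0835])-get_obs()["tool_pos"]))
```

```text
pred px 321.7055150963906 243.79605455876072 tool [ 0.5103 -0.255   0.1724] [179.9624  -0.1652 163.6936] F [ 0.8858  0.4645 -0.4151] 9.3
[     0      0    640    336 176796] [329.7433 154.6398] [ 0.4564 -0.2339  0.0745]
[306 226  34  33 870] [322.369  242.0747] [ 0.511  -0.2547  0.0745]
[ 321  252   63   48 1470] [355.5014 276.4633] [ 0.5414 -0.2396  0.0745]
[ 485  373  136   57 7141] [551.3004 400.1098] [ 0.6821 -0.1214  0.0745]
[ 88 374  71  37 972] [122.7716 395.072 ] [ 0.5855 -0.4354  0.0745]
[306 376  31  35 380] [321.0395 403.4026] [ 0.6353 -0.292   0.0745]
net 0.32 [437.6, 0.9, 537.4, 48.7]
shift to guess in tool axes [-0.002  -0.      0.0979]
[0.0372 0.2562 0.0886]
```

View pics/cmp2.png

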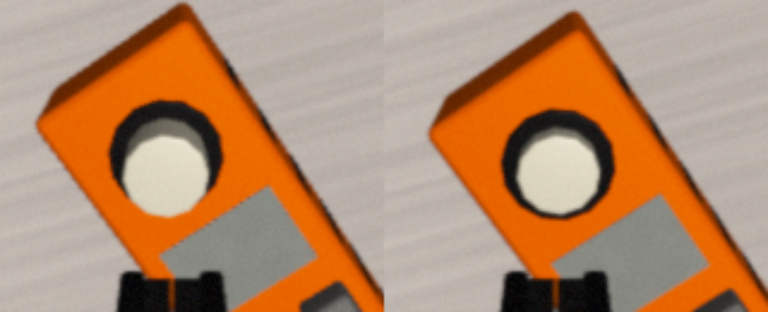

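The white cap is clearly sunk and its drive hasn't moved. Next is the green key.

Emit:
{"op": "play_rows", "data": {"steps": [[[0.0058,0.0427,0,0,0,0,0],[0.0058,0.0427,0,0,0,0,0],[0.0058,0.0427,0,0,0,0,0],[0.0058,0.0427,0,0,0,0,0],[0.0058,0.0427,0,0,0,0,0],[0.0058,0.0427,0,0,0,0,0],[0,0,0,0,0,0,0],[0,0,0,0,0,0,0],[0,0,0,0,0,0,0],[0,0,0,0,0,0,0],[0,0,0,0,0,0,0]]]}}

```text
time_s: 10.45
tool_pos: [0.5498, -0.0016, 0.1734]
tool_rot: [-180.0, -0.0, 163.5]
force: [0.3, 0.2, -0.4]
grip_width: 0.0007
grasp_force: 0.0
```

Run:
```python
from h import *
np.set_printoptions(precision=4,suppress=True)
look("green",(.546,.0015),"wg.png")
```

```text
pred px 324.4777976300301 239.34860404457422 tool [ 0.5499 -0.0013  0.1735] [-179.9978   -0.0047  163.5701] F [-0.3126 -0.641  -0.1615] 10.5
[ 307  218   37   41 1163] [324.5494 238.2803] [0.5453 0.0017 0.0835]
net 0.71 [306.4, 221.9, 342.9, 261.9]
shift to guess in tool axes [0.0045 0.0016 0.09  ]
```

View pics/wg.png

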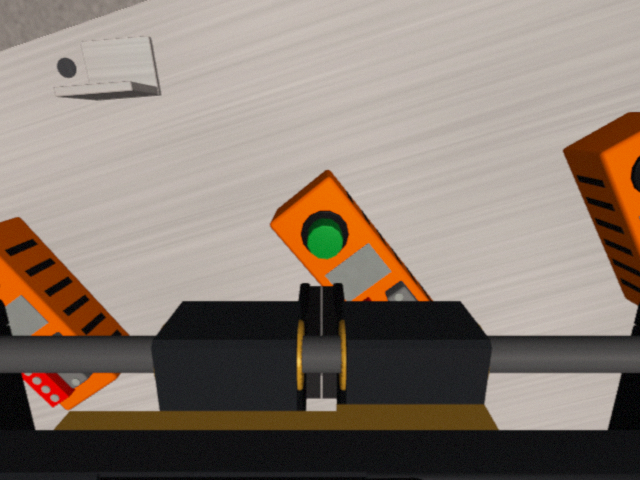

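The green key shows at (324,239), so it lies about (0.0045, 0.0016) away in tool axes.

Emit:
{"op": "play_rows", "data": {"steps": [[[0.004,0.0015,0.03,0,0,0,0],[0,0,0.03,0,0,0,0],[0,0,0.015,0,0,0,0],[0,0,0.01,0,0,0,0],[0,0,0.002,0,0,0,0],[0,0,0.002,0,0,0,0],[0,0,0.002,0,0,0,0],[0,0,0.002,0,0,0,0],[0,0,0,0,0,0,0],[0,0,0,0,0,0,0]]]}}

```text
time_s: 11.55
tool_pos: [0.5476, 0.0024, 0.0815]
tool_rot: [180.0, 0.1, 163.7]
force: [1.1, -0.1, 4.4]
grip_width: 0.0005
grasp_force: 1.9
```

Emit:
{"op": "play_rows", "data": {"steps": [[[0,0,0.002,0,0,0,0],[0,0,0.002,0,0,0,0],[0,0,0.002,0,0,0,0],[0,0,0.0015,0,0,0,0],[0,0,0,0,0,0,0],[0,0,0,0,0,0,0]]]}}

```text
time_s: 12.15
tool_pos: [0.5473, 0.0025, 0.0732]
tool_rot: [180.0, 0.1, 163.7]
force: [2.5, -0.2, 3.8]
grip_width: 0.0002
grasp_force: 2.0
```

Emit:
{"op": "play_rows", "data": {"steps": [[[0,0,-0.005,0,0,0,0],[0,0,-0.025,0,0,0,0],[0,0,-0.035,0,0,0,0],[0,0,-0.035,0,0,0,0],[0,0,0,0,0,0,0],[0,0,0,0,0,0,0],[0,0,0,0,0,0,0]]]}}

```text
time_s: 12.85
tool_pos: [0.5451, 0.0026, 0.1714]
tool_rot: [-179.9, -0.2, 163.7]
force: [0.5, -0.2, -0.3]
grip_width: 0.0003
grasp_force: 0.0
```

Run:
```python
from h import *
np.set_printoptions(precision=4,suppress=True)
look("green",(.546,.0015),"wg2.png",.0745)
a=cv2.imread("pics/wg.png")[170:300,250:410];b=cv2.imread("pics/wg2.png")[170:300,250:410]
cv2.imwrite("pics/cmp3.png",cv2.resize(np.hstack([a,b]),None,fx=2.4,fy=2.4))
```

```text
pred px 320.5930241596607 245.0711275608234 tool [0.5451 0.0025 0.1712] [-179.9194   -0.2054  163.6896] F [-0.5079  0.1161  0.5916] 12.9
[ 303  227   36   37 1013] [320.7206 245.4067] [0.5463 0.0015 0.0745]
net 0.86 [301.2, 229.2, 341.3, 264.4]
shift to guess in tool axes [-0.0015 -0.0006  0.0967]
```

View pics/cmp3.png

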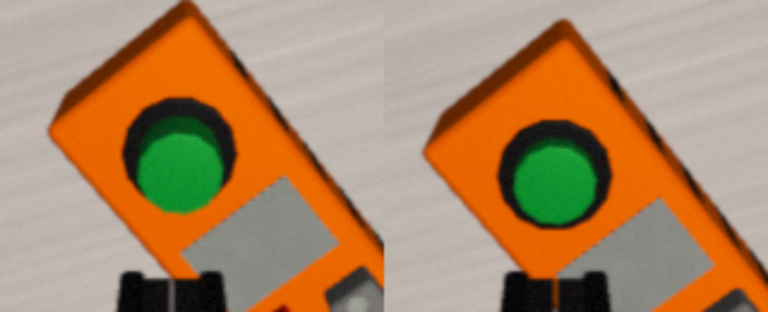

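The green cap is sunk like the other two, the drive is in place, and the hand is 90 mm clear. I'm handing the job in.

```bash
python3 -c "from cell import sign_off; print(sign_off())"
```

```text
the job is handed in; nothing more can be done
None
```

I pressed the blue, white and green keys in that order, each about 10 mm in by fingertip height. The close-ups show all three caps staying down with their drives unmoved; the hand ended clear and the job is handed in at about 13 s.

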